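Grease the guarded bearing of a polishing spindle with a push gun

TASK

Take the push-type grease gun out of the tool rack, pass its nose through the rubber-lined hole in the clear guard of the polishing spindle, and press the coupler squarely onto the tilted grease nipple underneath until it snaps on. Then push the gun on along the nipple until its sprung nose is nearly all the way into the barrel, and finish there, still gripping the gun with the nose held in against its spring. Keep the gripper off the machine and leave the other tools and things where they are.

Things in the scene. Friction and masses are not known exactly. Their poses are not given: they have to be found in the camera images.
- gun: Push-type grease gun, 0.32 kg, round about z: aluminium barrel 32 mm diameter, 70 mm long, black knurled cap 34 mm diameter, 28 mm long on top. Origin: centre of the barrel's lower end, z towards the cap. A sprung nose sticks out 78 mm below: 10 mm tube ending in a coupler 19 mm wide, 22 mm long. Starts upright, nose down in a rack hole, barrel's lower end on the board, 110 mm above the bench.
- gun_grip (a point): Point on the gun's axis in the end cap, 72 mm above the barrel's lower end face (26 mm under the cap's top): a good place to grip, from above.
- coupler_mouth (a point): Centre of the coupler's mouth at the tip of the gun's nose, on the gun's axis, 78 mm below gun's origin with the nose out; axes as the gun. The mouth is a 4 mm deep cone, 16 mm wide at the lip, narrowing to a bore of 11.6 mm; it guides the ball in from about 4 mm off-axis.
- coupler_seat (a point): Point on the coupler's axis 10.1 mm inside the mouth, where the centre of the nipple's ball sits when the coupler is snapped fully on. Four spring jaws 5.5 mm inside the mouth close behind the ball; pushing past them takes about 5 to 9 N.
- nose (a joint): How far the nose is pushed into the barrel, m: 0 fully out (may read to -0.001), 0.012 fully in. Its spring pushes out with about 10 N at 0 and 15.5 N at 0.012, more than the jaws need, so it moves only after the coupler has snapped on and bottomed; it comes out again as soon as the push stops.
- nipple: Grease nipple to be served, under the clear guard, on the bearing next to the blue motor: steel ball 10 mm in diameter on a 6 mm neck over a 17 mm brass base. Origin: centre of the ball, 121 mm above the bench; z outwards along its axis, leaning 30 degrees from vertical to the spindle's -x side; base 13 mm below the ball's centre. (Not the like one on the open bearing by the buffing wheel.)
- hole: Round hole, 26 mm in diameter, with a black rubber lining 37 mm across, in the sloping face (70 mm x, 112 mm y) of the clear guard. Origin: its centre, on the outer face; z outwards, in line with the nipple's axis: the ball's centre lies 35 mm from the origin along -z. With the coupler seated, the barrel's end is 33 mm (nose out) to 21 mm (nose in) above this face.
- spindle: Polishing spindle, bolted down; origin on the bench under its first bearing. Grey base plate 180 x 450 x 15 mm; shaft along y, 78 mm up. From -y to +y: blue motor (138 mm high), coupling and first bearing under the clear guard (170 mm high), open second bearing at y = 130 mm, felt buffing wheel 120 mm in diameter at y = 186 mm.
- rack: Pine tool rack, 300 mm along x, 80 mm along y, board top 110 mm above the bench; three holes 24 mm in diameter in the 18 mm board at x = -90, 0, +90 mm. Origin on the bench under its middle. The gun, the file and the gouge hang in the holes, in any order.
- file: File with a wooden handle (31 mm at the ferrule, 88 mm tall above the rack), its flat blade down through a rack hole. Origin at the lower end of the handle. To be left alone.
- gouge: Turning gouge with a light wooden handle (31 mm at the ferrule, 88 mm tall above the rack), its round steel down through a rack hole. Origin at the lower end of the handle. To be left alone.
- tin: Tin can, 74 mm in diameter, 75 mm high, standing beside the rack. Origin under its centre. To be left alone.
- wrench: Steel spanner, 190 mm long, flat on the bench in front of the spindle. Origin at its middle. To be left alone.
- doorknob: Turned dark wooden door knob, 52 mm wide, 62 mm high, on the bench beyond the rack. Origin under its centre. To be left alone.
- jar: Amber glass jar with a steel cap, 66 mm in diameter, 85 mm high, beyond the spindle. Origin under its centre. To be left alone.
- brush: Paint brush, 210 mm long, on the bench beyond the spindle. Origin under its middle. To be left alone.
- sander: Cork sanding block, 110 x 60 x 32 mm, beyond the spindle. Origin under its centre. To be left alone.
Things that resemble listed ones, but are neither listed nor needed, are in the scene too. Several things have the shape of the gun; the one meant has the colours described above.

How it is judged:
By the outcome, as a careful person would: the job done as asked, in the order asked, and still so for the second after the job is handed in, while the arm keeps its last pose, push and grip.
It also fails if it takes over 43 s, if anything falls off the work surface, if the arm or the gripper's body presses on something with over 40 N, if the wrist force passes 120 N, or if a joint passes its speed limit or range.

ROBOT

A 6-joint arm with a two-finger parallel gripper is mounted at the origin on the work surface. World frame = base frame: x ahead of the robot, y to its left, z up, the work surface at z = 0. Lengths are in m, angles in rad, forces in N, time in s.
With the tool pointing down it reaches from about 0.425 to 0.95 m from the base axis. Payload 3.5 kg.
Tool frame: the origin (TCP) lies midway between the tips of the shut fingers; the grasp point (between the pads) lies 19 mm behind it; z points along the fingers, y is the line along which they close (so a half turn about z gives the same grasp; the last joint's range is limited). The gripper opens to 85 mm and grips with 20 to 120 N. Pads are 22 mm wide; open, the fingers measure 114 mm over their backs; the gripper's body (76 mm by 85 mm) begins 54 mm behind the grasp point. The pads swing forward as they close: fully open they stand 13 mm farther back than shut.
Start: joints at [-1.421, 0.286, 1.577, -0, 1.279, -0.15], TCP at [0.199, -0.645, 0.231] pointing down, gripper open.
Joint ranges: [-2.77, 2.77], [-0.9, 2.22], [0.21, 2.48], [-1.53, 4.67], [0.24, 2.81], [-2.84, 2.84]. Speed limits (rad/s): [2.79, 2.79, 3.14, 3.14, 3.14, 3.14].

INTERFACE

Orientations are given as a unit quaternion [x, y, z, w].
In Python, from plant import ctrl gives the robot as it stands.
- The arm moves only by the tool send_rows, never from a script. Its argument "series" is a list that holds one entry, the list of rows, each a list of 7 numbers: the shift along the tool's x, y, z in cm, then the turn, a rotation vector about the tool's x, y, z in rad, then the opening, from -1 (shut) to 1 (fully open). In form: [[[x, y, z, rx, ry, rz, jaw], ...]]. A call has 1 to 10 rows; each row shifts and turns the commanded pose from where the row before left it, along the tool's axes as they then stand; what a row does not reach is not made up. A row lasts 1/8 s, in which the tool goes at most 62.5 mm and 10.7 degrees, less where a joint would pass 70% of its speed; a pose out of reach is approached as far as the arm can. A call is refused whole if a number of a shift passes 6.25 or a number of a turn 0.188, either way. A call with a gripper value outside its range is refused whole. The fingers move at their own pace and stop on an object; "force" is the grip in N (left out, the last holds). Time passes only in rows, so rows that do not move let the fingers close. It gives the time, the measured TCP pose, the force, the opening and the grip force at its end, in the units of the state.
- ctrl.get_state(): the state, without advancing time (a new reading comes with each control period).
- ctrl.read_camera(name): name is "scene" or "top"; returns a dict with "img" (480x640x3 uint8, red, green, blue), "fx", "fy", "cx", "cy" (pixels), "R" (3x3) and "t" (3): a world point X has camera coordinates R X + t. Camera axes: x right, y down, z forward; pixel columns grow to the right and rows downward; lengths in m; the calibration is good to about 2 mm. A picture is of the moment at which its call begins. There is no depth.
- ctrl.sign_off(): hands the job in; it is judged then, once.
The state is a dict: "time": time; "qpos": joint angles; "dq": joint speeds; "joint_efforts": joint torques, N m; "eef_pos": TCP position; "tcp_rot": TCP orientation; "contact_force": force on the tool from outside, world axes, zero at the start; "wrist_torque": the same for the moment, N m; "opening": opening from 0.0 (shut) to 1.0 (fully open); "finger_force": force on a finger pad.
Only numpy, scipy, OpenCV 4.12 (cv2) and the standard library are available. Lean on these libraries where they do the work, as an engineer would, in place of code of your own. Each camera call takes 0.05 s, during which the arm holds its last target. There are 200 camera calls.

## Working session

There is one attempt and no reset: what is moved stays moved. The work goes in short steps, Python scripts to look and compute and a tool call to move; the robot and the scene stay as the last step left them, time stands still between calls to the robot, and variables do not carry over. Pictures are saved under pics/ and viewed, at most 13 in all, crops included, and the job is handed in when it is done.

Besides the shell and the picture viewer there is one more tool, called after "Request:" as name([rows], argument=value, ...), one row to a line, values as JSON. send_rows: Moves the arm, as the interface text tells. Its arguments: {"type":"object","properties":{"series":{"type":"array"},"force":{"type":"number"}},"required":["series"]}

```bash
ls; mkdir -p pics
python3 - <<'E'
from plant import ctrl
import cv2,numpy as np
for n in("scene","top"):
    c=ctrl.read_camera(n); cv2.imwrite(f"pics/{n}0.png",c["img"][:,:,::-1])
    print(n,c["fx"],c["fy"],c["cx"],c["cy"],np.round(c["R"],3).tolist(),np.round(c["t"],3), (-np.array(c["R"]).T@c["t"]).round(3))
s=ctrl.get_state();print(s)
E
```

```text
pics
scene 573.8148918582754 573.8148918582754 325.11995265776295 246.7835288118689 [[0.012, 1.0, 0.019], [0.597, 0.008, -0.803], [-0.803, 0.021, -0.596]] [-0.129 -0.237  1.782] [1.573 0.093 0.875]
top 497.308339729498 497.308339729498 303.3713309420324 236.21840170676595 [[-0.006, -0.999, -0.032], [-0.983, 0.012, -0.184], [0.185, 0.031, -0.982]] [0.132 0.537 0.96 ] [0.351 0.096 1.047]
{'time': 0.1, 'qpos': array([-1.42107776e+00,  2.87090599e-01,  1.57804710e+00,  6.93342524e-06,
        1.27858761e+00, -1.50030293e-01]), 'dq': array([-2.66385271e-04,  4.02327128e-04, -3.44857129e-03,  2.76296862e-05,
        9.22234176e-04, -4.68574804e-04]), 'joint_efforts': array([ 4.84019492e-04, -4.07298696e+01, -2.93698043e+01, -1.70020699e-04,
        3.34567791e-03, -1.27656170e-05]), 'eef_pos': array([ 0.19923447, -0.64430202,  0.23006755]), 'tcp_rot': array([ 9.88789422e-01,  1.49312896e-01,  3.48489146e-06, -1.06632488e-03]), 'contact_force': array([ 0.60249767, -0.60367203,  0.30678751]), 'wrist_torque': array([ 0.01954045,  0.0023698 , -0.02574082]), 'finger_force': 0.0, 'opening': 0.9978945344117714}
```

View pics/scene0.png

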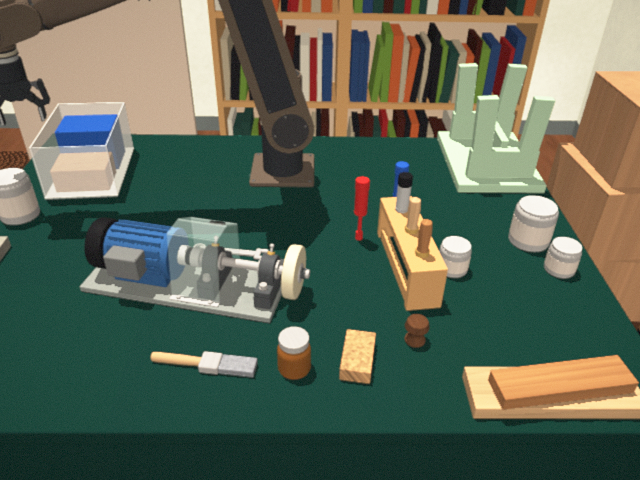

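View pics/top0.png

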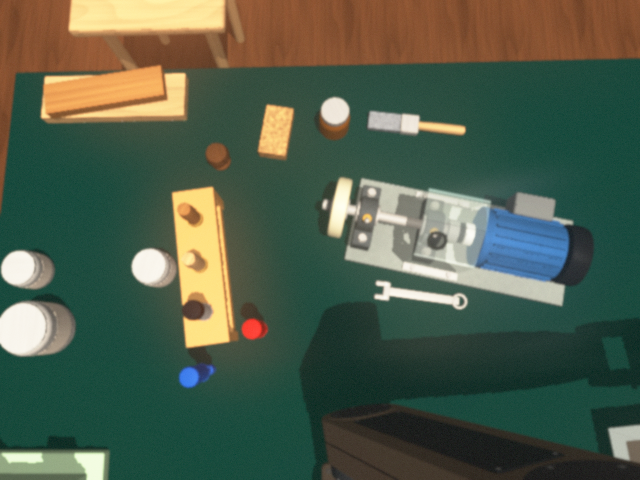

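The scene view shows the rack with the gun (black cap, about (405,180)) nearest the robot, and the guard at about (205,245). In the top view the cap is at (193,310) and the rubber ring at (437,240). I'll zoom in on these.

Run:
```python
import cv2,numpy as np
s=cv2.imread("pics/scene0.png");t=cv2.imread("pics/top0.png")
def crop(i,x,y,w=76,h=57): 
    r=cv2.resize(i[y:y+h,x:x+w],(400,300),interpolation=cv2.INTER_CUBIC)
    return r
a=np.vstack([np.hstack([crop(s,165,210,),crop(s,370,160)]),np.hstack([crop(t,405,205),crop(t,160,280)])])
cv2.imwrite("pics/crops.png",a)
```

```text
(no output)
```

View pics/crops.png

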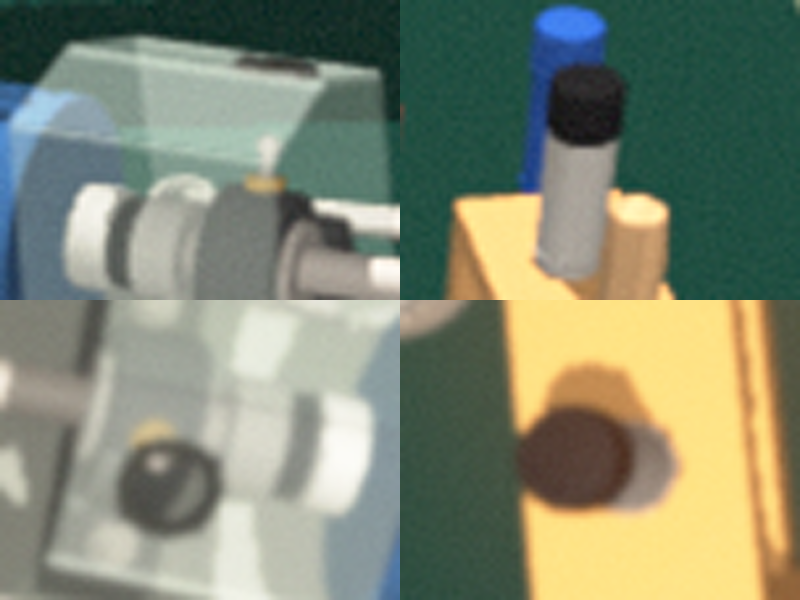

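Both views show the items clearly. Ball: scene (215.9,237.9), top (434.8,235.6). Ring: scene (218.2,222.5), top (437.3,240.5). Cap: top about (193,310), scene top face about (405.7,175.8). Next I'll triangulate these and get the spindle's yaw from its plate edge.

```bash
cat > h.py <<'E'
from plant import ctrl
import cv2,numpy as np
from scipy.spatial.transform import Rotation as Ro
def cam(n):
    c=ctrl.read_camera(n); c["R"]=np.array(c["R"]);c["t"]=np.array(c["t"]);return c
def ray(c,u,v):
    d=c["R"].T@np.array([(u-c["cx"])/c["fx"],(v-c["cy"])/c["fy"],1.]);return -c["R"].T@c["t"],d/np.linalg.norm(d)
def onz(c,u,v,z):
    o,d=ray(c,u,v);return o+d*(z-o[2])/d[2]
def tri(c1,p1,c2,p2):
    o1,d1=ray(c1,*p1);o2,d2=ray(c2,*p2)
    s=np.linalg.lstsq(np.c_[d1,-d2],o2-o1,rcond=None)[0]
    a,b=o1+s[0]*d1,o2+s[1]*d2;return (a+b)/2,np.linalg.norm(a-b)
def proj(c,X):
    p=c["R"]@X+c["t"];return np.array([c["fx"]*p[0]/p[2]+c["cx"],c["fy"]*p[1]/p[2]+c["cy"]])
E
python3 - <<'E'
from h import *
np.set_printoptions(precision=4,suppress=True)
s,t=cam("scene"),cam("top")
print("ball",tri(s,(215.9,237.9),t,(434.8,235.6)))
print("ball top onz",onz(t,434.8,235.6,.121),"scene",onz(s,215.9,237.9,.121))
print("ring",tri(s,(218.2,222.5),t,(437.3,240.5)),onz(t,437.3,240.5,.1513))
# cap
def blob(c,x,y,w,h,th):
    g=c["img"][y:y+h,x:x+w].max(2); g=cv2.GaussianBlur(g,(3,3),0)
    n,l,st,ce=cv2.connectedComponentsWithStats((g<th).astype(np.uint8)); 
    i=1+np.argmax(st[1:,4]); q=cv2.findContours((l==i).astype(np.uint8),0,1)[0][0]
    return st[i]+[x,y,0,0,0],np.array(ce[i])+[x,y],cv2.fitEllipse(q)
print(blob(s,392,165,30,30,60));print(blob(t,178,293,30,35,70))
print("cap",tri(s,(405.7,175.8),t,(193.3,309.8)),onz(t,193.3,309.8,.206))
# plate edge near robot, z=.015 top, and far
def edge(u0,v0,u1,v1,z):
    g=cv2.GaussianBlur(t["img"],(3,3),0).astype(float).mean(2);P=[]
    for u in range(u0,u1):
        v=v0+(v1-v0)*(u-u0)/(u1-u0);r=np.arange(int(v)-7,int(v)+8);d=np.abs(g[r+1,u]-g[r-1,u]);k=d.argmax()
        P.append(onz(t,u,r[k],z))
    P=np.array(P);m=np.ones(len(P),bool)
    for _ in range(6):
        f=np.polyfit(P[m,1],P[m,0],1);m=abs(np.polyval(f,P[:,1])-P[:,0])<.003
    print("edge slope dx/dy",f,"yaw deg",-np.degrees(np.arctan(f[0])),m.mean())
edge(352,260,400,270,.0); edge(352,260,560,304,0.)
edge(375,181,425,190,.015)
# plate corner pts
for p in((363,179),(347,258),(565,304)):print(onz(t,*p,.01))
E
```

```text
ball (array([ 0.5239, -0.1239,  0.1175]), np.float64(0.0017793666900020064))
ball top onz [ 0.5232 -0.1222  0.121 ] scene [ 0.5285 -0.1239  0.121 ]
ring (array([ 0.5088, -0.1192,  0.1494]), np.float64(0.0006914460738684253)) [ 0.5085 -0.1191  0.1513]
(array([398, 173,  15,  14, 185]), array([405.3027, 179.6216]), ((13.298625946044922, 14.627086639404297), (14.028022766113281, 15.064077377319336), 65.46085357666016))Traceback (most recent call last):
  File "<stdin>", line 13, in <module>
  File "<stdin>", line 11, in blob
    return _wrapfunc(a, 'argmax', axis=axis, out=out, **kwds)
    return bound(*args, **kwds)
ValueError: attempt to get argmax of an empty sequence
```

Run:
```python
from h import *
np.set_printoptions(precision=4,suppress=True)
s,t=cam("scene"),cam("top")
g=cv2.GaussianBlur(t["img"],(3,3),0)
sub=g[285:340,170:230].max(2); print("min",sub.min(),g[310,193],g[310,175],g[300,193],g[310,206])
for th in(90,105,120):
    n,l,st,ce=cv2.connectedComponentsWithStats((sub<th).astype(np.uint8))
    for i in range(1,n):
        if st[i,4]>60:
            q=cv2.findContours((l==i).astype(np.uint8),0,1)[0][0];e=cv2.fitEllipse(q);print(th,st[i],ce[i]+[170,285],np.array(e[0])+[170,285],e[1])
print("cap",tri(s,(405.7,175.8),t,(193.3,309.8)),onz(t,193.3,309.8,.206))
G=cv2.GaussianBlur(t["img"],(3,3),0).astype(float).mean(2)
def edge(u0,v0,u1,v1,z):
    P=[]
    for u in range(u0,u1):
        v=v0+(v1-v0)*(u-u0)/(u1-u0);r=np.arange(int(v)-7,int(v)+8);d=np.abs(G[r+1,u]-G[r-1,u]);P.append(onz(t,u,r[d.argmax()],z))
    P=np.array(P);m=np.ones(len(P),bool)
    for _ in range(8):
        f=np.polyfit(P[m,1],P[m,0],1);m=abs(np.polyval(f,P[:,1])-P[:,0])<.003
    print("slope",f,"yaw deg",-np.degrees(np.arctan(f[0])),m.mean())
edge(352,260,560,304,0.); edge(375,181,425,190,.015);edge(365,180,508,211,.015)
# barrel in scene: lower end on board; other tall things
for nme,p,z in(("blue",(189,377),.2),("red",(252,328),.15),("file",(186,212),.198),("mid",(192,260),.198),("tin",(152,267),.075)):print(nme,onz(t,*p,z))
```

```text
min 74 [86 63 54] [64 83 66] [127  91  59] [136 119 106]
90 [  0   0  33  55 865] [180.0936 312.9376] [181.8186 311.7151] (33.543148040771484, 52.9956169128418)
105 [  0   0  34  55 954] [181.0587 312.608 ] [182.3049 311.5566] (34.83991241455078, 52.99809646606445)
120 [  0   0  35  55 995] [181.5055 312.4844] [182.5507 311.4865] (35.85051345825195, 52.80488586425781)
cap (array([0.3852, 0.3103, 0.2034]), np.float64(0.002014399714477989)) [0.385  0.3086 0.206 ]
slope [0.2296 0.4885] yaw deg -12.92986794693561 1.0
slope [0.2343 0.671 ] yaw deg -13.185570626657817 1.0
slope [0.1828 0.6689] yaw deg -10.358616605431884 0.6783216783216783
blue [0.275  0.3134 0.2   ]
red [0.3545 0.2163 0.15  ]
file [0.5566 0.3296 0.198 ]
mid [0.4709 0.3159 0.198 ]
tin [0.4751 0.4273 0.075 ]
```

```bash
cat >> h.py <<'E'
from scipy.spatial.transform import Slerp
yw=np.radians(-13.05); U=np.array([-.5*np.cos(yw),-.5*np.sin(yw),np.cos(np.pi/6)])
def down(psi): 
    a=np.radians(psi); x=np.array([np.cos(a),np.sin(a),0]);z=np.array([0,0,-1.]);return Ro.from_matrix(np.c_[x,np.cross(z,x),z])
def tilt():
    x=np.array([-np.sin(yw),np.cos(yw),0]);z=-U;return Ro.from_matrix(np.c_[x,np.cross(z,x),z])
def now():
    s=ctrl.get_state();return np.array(s["eef_pos"]),Ro.from_quat(s["tcp_rot"])
def plan(wps,p=None,R=None,jaw=1,vmax=.058,wmax=.175):
    if p is None:p,R=now()
    for P,Q in wps:
        P=np.array(P);n=int(max(np.ceil(np.linalg.norm(P-p)/vmax),np.ceil((R.inv()*Q).magnitude()/wmax),1));p0=p;S=Slerp([0,1],Ro.concatenate([R,Q]))
        for i in range(1,n+1):
            pt=p0+(P-p0)*i/n;Rt=S(i/n);d=np.round(R.inv().apply(pt-p)*100,2);w=np.round((R.inv()*Rt).as_rotvec(),3)
            print(str([*map(float,d),*map(float,w),jaw])+",");p=p+R.apply(d/100);R=R*Ro.from_rotvec(w)
        print("--",p.round(4))
E
python3 - <<'E'
from h import *
s,t=cam("scene"),cam("top")
print("scene cap y",onz(s,405.7,175.8,.208),"blob centre mid cap",onz(s,405.3,179.6,.196),onz(t,193.3,309.8,.194))
plan([((.42,-.40,.36),down(45)),((.52,0,.36),down(85)),((.385,.310,.30),down(128.8))])
E
```

```text
scene cap y [0.39293516 0.30981949 0.208     ] blob centre mid cap [0.38986696 0.31049322 0.196     ] [0.38551424 0.31159852 0.194     ]
[4.04, -2.41, -1.84, -0.0, -0.0, -0.069, 1],
[4.21, -2.13, -1.84, -0.0, -0.0, -0.07, 1],
[4.33, -1.82, -1.84, -0.0, -0.0, -0.069, 1],
[4.46, -1.53, -1.84, -0.0, -0.0, -0.07, 1],
[4.55, -1.21, -1.84, -0.0, -0.0, -0.069, 1],
[4.62, -0.89, -1.84, -0.0, -0.0, -0.069, 1],
[4.68, -0.57, -1.84, -0.0, -0.0, -0.07, 1],
-- [ 0.42 -0.4   0.36]
[4.42, -2.65, 0.0, -0.0, -0.0, -0.087, 1],
[4.63, -2.26, 0.0, -0.0, -0.0, -0.087, 1],
[4.82, -1.84, 0.0, -0.0, -0.0, -0.088, 1],
[4.95, -1.42, 0.01, -0.0, -0.0, -0.087, 1],
[5.06, -0.97, -0.0, -0.0, -0.0, -0.087, 1],
[5.13, -0.54, -0.0, -0.0, -0.0, -0.087, 1],
[5.15, -0.09, 0.0, -0.0, -0.0, -0.088, 1],
[5.14, 0.37, 0.0, -0.0, -0.0, -0.087, 1],
-- [0.52 0.   0.36]
[4.95, -2.69, 1.0, 0.0, -0.0, -0.127, 1],
[5.25, -2.04, 1.0, 0.0, -0.0, -0.128, 1],
[5.47, -1.36, 1.01, 0.0, -0.0, -0.127, 1],
[5.6, -0.65, 1.0, 0.0, -0.0, -0.127, 1],
[5.63, 0.06, 1.0, 0.0, -0.0, -0.128, 1],
[5.58, 0.79, 1.0, 0.0, -0.0, -0.127, 1],
-- [0.3851 0.31   0.3   ]
```

Request:
send_rows([
  [[4.0,-2.4,-1.8,0,0,-0.07,1],[4.2,-2.1,-1.8,0,0,-0.07,1],[4.3,-1.8,-1.8,0,0,-0.07,1],[4.5,-1.5,-1.8,0,0,-0.07,1],[4.6,-1.2,-1.8,0,0,-0.07,1],[4.6,-0.9,-1.8,0,0,-0.07,1],[4.7,-0.6,-1.8,0,0,-0.07,1],[4.4,-2.6,0,0,0,-0.087,1],[4.6,-2.3,0,0,0,-0.087,1],[4.8,-1.8,0,0,0,-0.087,1]],
])

```text
time: 1.65
eef_pos: [0.4568, -0.249, 0.3576]
tcp_rot: [0.864, 0.503, 0.0, 0.0]
contact_force: [0.9, -0.2, 0.1]
opening: 0.999
finger_force: 0.0
```

Request:
send_rows([
  [[5.0,-1.4,0,0,0,-0.087,1],[5.1,-1.0,0,0,0,-0.087,1],[5.1,-0.5,0,0,0,-0.087,1],[5.1,-0.1,0,0,0,-0.087,1],[5.1,0.4,0,0,0,-0.087,1],[5.0,-2.7,1.0,0,0,-0.127,1],[5.2,-2.0,1.0,0,0,-0.127,1],[5.5,-1.4,1.0,0,0,-0.127,1],[5.6,-0.6,1.0,0,0,-0.127,1]],
])

```text
time: 2.78
eef_pos: [0.428, 0.2074, 0.3174]
tcp_rot: [0.541, 0.841, 0.0, 0.0]
contact_force: [0.3, 0.6, 0.1]
opening: 1.003
finger_force: 0.0
```

Run:
```python
from h import *
p,R=now();print(p,R.as_matrix().round(3).tolist(),ctrl.get_state()["qpos"].round(2))
plan([((.387,.311,.30),down(128.8)),((.387,.311,.163),down(128.8))])
```

```text
[0.42802658 0.20737594 0.31735389] [[-0.414, 0.91, 0.001], [0.91, 0.414, 0.0], [-0.0, 0.001, -1.0]] [ 0.24 -0.22  1.94  0.    1.42 -0.19]
[5.57, 0.28, 0.87, 0.001, 0.0, -0.125, 1],
[5.48, 0.97, 0.86, 0.0, 0.0, -0.125, 1],
-- [0.387 0.311 0.3  ]
[0.0, -0.0, 4.57, 0.0, 0.0, -0.0, 1],
[0.0, -0.0, 4.57, 0.0, 0.0, -0.0, 1],
[0.01, -0.0, 4.56, 0.0, 0.0, -0.0, 1],
-- [0.387  0.3111 0.163 ]
```

Request:
send_rows([
  [[5.5,0.5,0.9,0,0,-0.12,1],[0,0,0,0,0,0,1],[0,0,0,0,0,0,1]],
])

```text
time: 3.15
eef_pos: [0.4111, 0.258, 0.3086]
tcp_rot: [0.491, 0.871, -0.0, 0.0]
contact_force: [0.0, -1.2, -0.5]
opening: 0.999
finger_force: 0.0
```

Run:
```python
from h import *
p,R=now();print(p)
plan([((.387,.311,.27),down(128.8)),((.387,.311,.163),down(128.8))])
```

```text
[0.41105342 0.25798245 0.30855973]
[2.89, 0.34, 1.93, 0.0, 0.0, -0.067, 1],
[2.87, 0.53, 1.92, 0.0, 0.001, -0.067, 1],
-- [0.3869 0.311  0.27  ]
[-0.0, 0.0, 5.35, 0.0, -0.0, 0.0, 1],
[-0.01, 0.0, 5.35, 0.0, -0.0, 0.0, 1],
-- [0.387 0.311 0.163]
```

Request:
send_rows([
  [[2.9,0.3,1.9,0,0,-0.067,1],[2.9,0.5,1.9,0,0,-0.067,1],[0,0,3.6,0,0,0,1],[0,0,3.6,0,0,0,1],[0,0,3.5,0,0,0,1],[0,0,0,0,0,0,1]],
])

```text
time: 3.9
eef_pos: [0.3852, 0.3089, 0.1607]
tcp_rot: [0.433, 0.901, -0.003, -0.002]
contact_force: [0.7, 0.1, 0.6]
opening: 0.999
finger_force: 0.0
```

Run:
```python
from h import *
print(now()[0]);s,t=cam("scene"),cam("top")
f=lambda i,x,y,w=80,h=60:cv2.resize(i["img"][y:y+h,x:x+w,::-1],(400,300))
cv2.imwrite("pics/pre.png",np.hstack([f(s,365,150),f(t,155,280)]))
```

```text
[0.38521639 0.30888802 0.16070608]
```

View pics/pre.png

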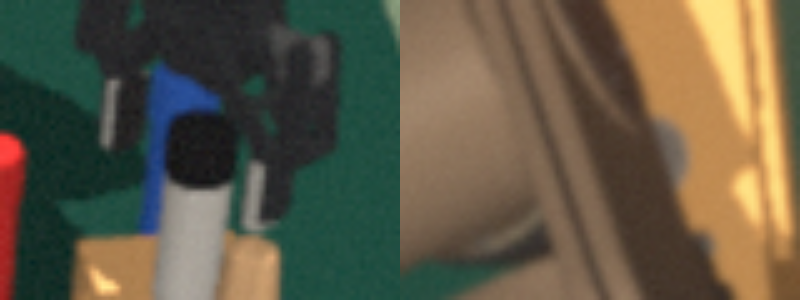

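Run:
```python
from h import *
s=cam("scene");p,R=now();q=p+[0,0,.013]
print("tipmid",proj(s,q),"seen",365+184/5,150+186/5)
for sg in(1,-1):print(proj(s,q+sg*.0425*R.as_matrix()[:,1]),"pad faces seen",(365+117/5,150+148/5),(365+247/5,150+225/5))
# gun column profile
im=cv2.GaussianBlur(s["img"],(3,3),0)
for v in(178,182,186,190,196):
    r=im[v,385:425].astype(int);print(v,r.max(1))
print(proj(s,np.array([.387,.311,.208])),proj(s,np.array([.387,.311,.145])))
```

```text
tipmid [404.64811376 185.586294  ] seen 401.8 187.2
[417.69834194 192.88775718] pad faces seen (388.4, 179.6) (414.4, 195.0)
[392.0863407  178.55811625] pad faces seen (388.4, 179.6) (414.4, 195.0)
178 [ 55  73  77  59  42  39  45  56  65  82 107 120 104  67  37  28  29  29
  28  29  30  30  29  29  28  26  30  47  64  70  63  50  41  41  44  45
  42  41  42  42]
182 [ 44  45  46  46  46  45  45  46  53  84 115 124  99  54  28  26  27  27
  27  26  27  28  28  27  27  27  36  56  72  78  92 114 123  98  61  42
  41  43  42  45]
186 [ 46  46  46  48  52  53  54  58  75 103 125 133 126 105  85  67  52  40
  33  32  31  32  35  44  58  67  73  75  76  82 104 130 127  94  57  43
  42  43  47  61]
190 [ 78  78  78  78  78  79  79  76  91 116 130 132 127 126 145 154 160 164
 167 169 169 169 167 163 151 123  94  79  79  94 120 134 111  69  43  40
  41  45  56  70]
196 [ 83  83  86  87  86  86  87  84 102 118 124 123 123 140 151 159 165 168
 169 170 170 168 164 158 148 131 105  91  88  90  91  93  91  85  80  78
  78  79  79  79]
[405.88538702 174.55464187] [403.20323379 197.35624166]
```

The fingers straddle the black cap: pad edges are at crop (108,110) and (257,190), with the cap at (200,155). With the pad edges accounted for, everything agrees to within about 3 mm. Nudging, then closing.

Request:
send_rows([
  [[0,0.25,-0.2,0,0,0,1],[0,0,0,0,0,0,-1],[0,0,0,0,0,0,-1],[0,0,0,0,0,0,-1],[0,0,0,0,0,0,-1],[0,0,0,0,0,0,-1],[0,0,0,0,0,0,-1]],
], force=80)

```text
time: 4.92
eef_pos: [0.388, 0.3127, 0.1657]
tcp_rot: [0.432, 0.902, -0.0, -0.0]
contact_force: [-1.5, -2.4, 4.3]
opening: 0.379
finger_force: 78.9
```

Request:
send_rows([
  [[0,0,-2,0,0,0,-1],[0,0,-4,0,0,0,-1],[0,0,-5,0,0,0,-1],[0,0,-5,0,0,0,-1],[0,0,-4,0,0,0,-1],[0,0,0,0,0,0,-1]],
])

```text
time: 5.68
eef_pos: [0.3891, 0.3133, 0.3677]
tcp_rot: [0.432, 0.902, 0.003, 0.002]
contact_force: [0.7, -0.0, -3.2]
opening: 0.374
finger_force: 103.4
```

Run:
```python
from h import *
print(now()[0]);s,t=cam("scene"),cam("top")
A=np.array([.525,-.123,.120])+U*.121
H=A+U*.11
print("hover",H,"A",A)
plan([((.50,.10,.37),down(100)),(H,tilt())],jaw=-1)
f=lambda i,x,y,w=160,h=120:cv2.resize(i["img"][y:y+h,x:x+w,::-1],(400,300))
cv2.imwrite("pics/lift.png",np.hstack([f(s,340,80),f(t,155,270)]))
```

```text
[0.38914166 0.31325873 0.36772543]
hover [ 0.41248297 -0.09691995  0.32005187] A [ 0.46606251 -0.10933902  0.22478907]
[-4.72, -0.91, -0.15, -0.001, 0.0, 0.1, -1],
[-4.79, -0.43, -0.15, -0.0, 0.0, 0.101, -1],
[-4.8, 0.06, -0.16, -0.001, 0.0, 0.1, -1],
[-4.78, 0.53, -0.15, -0.001, 0.0, 0.101, -1],
[-4.7, 1.01, -0.15, -0.001, 0.0, 0.1, -1],
-- [0.5  0.1  0.37]
[-4.47, -3.01, 1.25, -0.129, -0.026, 0.098, -1],
[-4.71, -2.71, 1.0, -0.129, -0.027, 0.099, -1],
[-4.95, -2.34, 0.8, -0.129, -0.026, 0.098, -1],
[-5.13, -1.94, 0.66, -0.129, -0.026, 0.098, -1],
-- [ 0.4125 -0.0969  0.32  ]
```

View pics/lift.png

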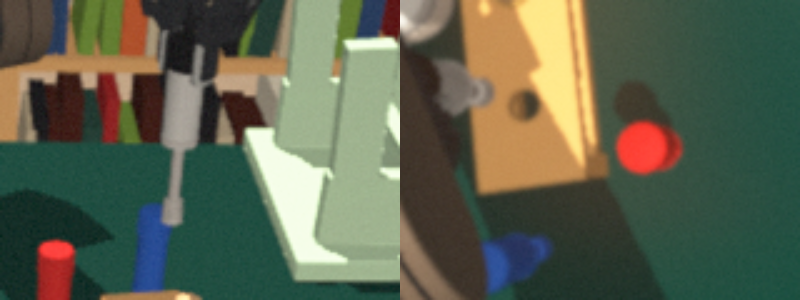

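The gun is out of the rack, upright in the grip, with its coupler tip at scene (409,168) and top (187,306). The other tools have not moved. Now on to hover on the nipple's axis.

Request:
send_rows([
  [[-4.7,-0.9,-0.1,0,0,0.1,-1],[-4.8,-0.4,-0.1,0,0,0.1,-1],[-4.8,0.1,-0.1,0,0,0.1,-1],[-4.8,0.5,-0.1,0,0,0.1,-1],[-4.7,1.0,-0.1,0,0,0.1,-1],[-4.5,-3.0,1.0,-0.129,-0.026,0.098,-1],[-4.7,-2.7,1.0,-0.129,-0.027,0.099,-1],[-4.9,-2.3,0.8,-0.129,-0.026,0.098,-1],[-5.1,-1.9,0.7,-0.129,-0.026,0.098,-1],[0,0,0,0,0,0,-1]],
])

```text
time: 7.02
eef_pos: [0.4101, -0.0982, 0.3132]
tcp_rot: [0.76, 0.599, 0.157, 0.197]
contact_force: [0.2, 0.1, -3.9]
opening: 0.375
finger_force: 102.8
```

Run:
```python
from h import *
p,R=now();print(p,ctrl.get_state()["qpos"].round(2))
A=np.array([.525,-.123,.120])+U*.121
plan([(A+U*.11,tilt())],jaw=-1)
```

```text
[ 0.41012228 -0.09820089  0.31315845] [-0.58 -0.71  2.32  0.19  1.05 -0.4 ]
[0.18, 0.51, -0.5, -0.014, 0.001, -0.008, -1],
-- [ 0.4125 -0.0969  0.32  ]
```

Request:
send_rows([
  [[0.2,0.5,-0.5,-0.014,0,-0.008,-1],[0,0,0,0,0,0,-1],[0,0,0,0,0,0,-1]],
])

```text
time: 7.4
eef_pos: [0.4182, -0.0932, 0.3301]
tcp_rot: [0.751, 0.605, 0.165, 0.208]
contact_force: [-0.1, -0.1, -3.5]
opening: 0.378
finger_force: 102.8
```

Run:
```python
from h import *
p,R=now();s,t=cam("scene"),cam("top")
m=p+R.apply([0,0,.131]);b=p+R.apply([0,0,.053]);print(p,"dir err",R.apply([0,0,1])+U)
for c,n in((s,"s"),(t,"t")):print(n,"mouth",proj(c,m),"coupler top",proj(c,p+R.apply([0,0,.109])),"barrel end",proj(c,b))
f=lambda i,x,y,w=96,h=72:cv2.resize(i["img"][y:y+h,x:x+w,::-1],(400,300),interpolation=2)
cv2.imwrite("pics/hover.png",np.hstack([f(s,180,150),f(t,390,190)]))
```

```text
[ 0.41817936 -0.09319578  0.330132  ] dir err [0.01182927 0.00074129 0.00666335]
s mouth [221.93940909 190.38599658] coupler top [222.97264314 180.39117854] barrel end [225.62064361 154.77618592]
t mouth [440.57139548 248.28600191] coupler top [442.19227142 253.0814953 ] barrel end [446.71327093 266.45724027]
```

View pics/hover.png

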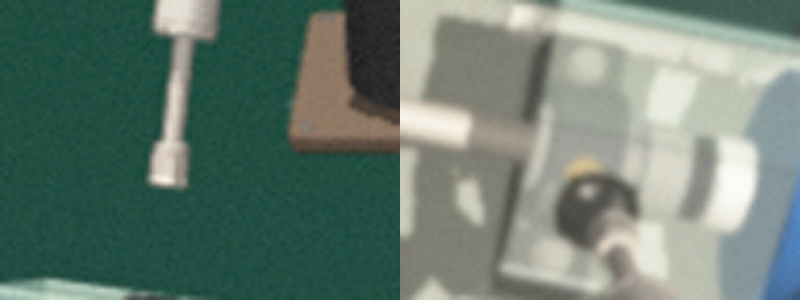

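Run:
```python
from h import *
p,R=now();s,t=cam("scene"),cam("top");print(p,"tilt",np.degrees(np.arccos(-R.apply([0,0,1])[2])))
s0,t0=[cv2.imread(f"pics/{n}0.png")[:,:,::-1] for n in("scene","top")]
for c,c0,n,(x,y,w,h) in((s,s0,"s",(205,140,40,70)),(t,t0,"t",(425,225,50,60))):
    d=cv2.absdiff(c["img"],np.ascontiguousarray(c0)).max(2);d=cv2.GaussianBlur(d,(3,3),0)[y:y+h,x:x+w]
    for i in range(0,h,3):
        j=np.where(d[i]>25)[0]
        if len(j):print(n,y+i,x+j[0],x+j[-1],len(j))
    for z in(0.053,.0557,.109,.112,.131,.1337):print(n,z,proj(c,p+R.apply([0,0,z])))
print(now()[0])
```

```text
[ 0.41792102 -0.09344465  0.3297685 ] tilt 30.742305829761275
s 140 217 233 17
s 143 217 233 17
s 146 217 233 17
s 149 216 233 18
s 152 216 232 17
s 155 216 232 17
s 158 217 231 15
s 161 220 226 7
s 164 220 226 7
s 167 220 225 6
s 170 219 225 7
s 173 219 225 7
s 176 219 225 7
s 179 218 224 7
s 182 218 224 7
s 185 216 225 10
s 188 215 225 11
s 191 215 225 11
s 194 215 225 11
s 209 230 244 11
s 0.053 [225.52864932 154.86829767]
s 0.0557 [225.40010544 156.10857983]
s 0.109 [222.87495405 180.47302444]
s 0.112 [222.73352352 181.83764615]
s 0.131 [221.83951307 190.46369057]
s 0.1337 [221.71270953 191.68718075]
t 243 436 446 9
t 246 437 445 9
t 249 437 444 8
t 252 438 445 8
t 255 439 448 10
t 258 439 454 16
t 261 438 456 19
t 264 438 472 30
t 267 437 474 32
t 270 436 474 39
t 273 437 474 38
t 276 438 474 37
t 279 439 473 35
t 282 442 473 32
t 0.053 [446.83861047 266.66285176]
t 0.0557 [446.60664114 265.97596659]
t 0.109 [442.32190241 253.28841211]
t 0.112 [442.09627501 252.62030603]
t 0.131 [440.70251622 248.49324212]
t 0.1337 [440.50925557 247.92097735]
[ 0.41768152 -0.09377003  0.3295924 ]
```

The hover picture shows the nose just short of the guard. In the scene view the mouth is at (220,195.5) and the barrel end at (224.5,159). In the top view the tube is at (440.5,249), and the ball still shows in the ring at (435,236). The top view agrees with the arm's reading, while the scene view is off by about 1.5 px. I'll refine the axis.

```bash
cat >> h.py <<'E'
B=np.array([.5245,-.122,.121])
def rep():
    p,R=now();d=p-B;a=d@U;print("p",p.round(4),"along",round(a,4),"perp",(d-a*U).round(4),"tilt err",np.degrees(np.arccos(min(1,-R.apply([0,0,1])@U))).round(2),"F",np.round(ctrl.get_state()["contact_force"],1),"Fax",round(float(np.dot(ctrl.get_state()["contact_force"],U)),1))
E
python3 - <<'E'
from h import *
s=cam("scene");print(onz(s,218.2,222.5,.1513));rep()
plan([(B+U*.21,tilt())],jaw=-1)
E
```

```text
[ 0.51174922 -0.11827199  0.1513    ]
p [ 0.4176 -0.0939  0.3296] along 0.2359 perp [0.008  0.0014 0.0043] tilt err 0.76 F [-0.5 -0.2 -3.4] Fax -2.8
[-0.32, -0.9, 2.57, 0.013, -0.002, 0.011, -1],
-- [ 0.4222 -0.0983  0.3029]
```

Request:
send_rows([
  [[-0.3,-0.9,2.5,0.013,-0.002,0.011,-1],[0,0,0,0,0,0,-1],[0,0,0,0,0,0,-1],[0,0,0,0,0,0,-1]],
])

```text
time: 8.15
eef_pos: [0.4219, -0.0987, 0.3049]
tcp_rot: [0.756, 0.6, 0.161, 0.204]
contact_force: [-0.5, -0.4, -2.9]
opening: 0.378
finger_force: 102.9
```

Run:
```python
from h import *
rep();plan([(B+U*.20,tilt())],jaw=-1)
p,R=now();s,t=cam("scene"),cam("top")
for c,n in((s,"s"),(t,"t")):
    print(n,[proj(c,p+R.apply([0,0,z])).round(1).tolist() for z in(.0557,.112,.1337)],"ball",proj(c,B),"hole",proj(c,B+U*.035))
f=lambda i,x,y,w=64,h=48:cv2.resize(i["img"][y:y+h,x:x+w,::-1],(400,300),interpolation=2)
cv2.imwrite("pics/hover2.png",np.hstack([f(s,190,195),f(t,405,215)]))
```

```text
p [ 0.4219 -0.0987  0.3049] along 0.2119 perp [ 0.0006 -0.0006  0.0004] tilt err 0.17 F [-0.5 -0.4 -2.9] Fax -2.3
[0.05, -0.09, 1.19, 0.003, 0.001, -0.0, -1],
-- [ 0.4271 -0.0994  0.2942]
s [[223.7, 167.0], [221.1, 192.5], [220.1, 202.2]] ball [216.98854619 236.87406751] hole [218.56476159 221.41480332]
t [[445.9, 265.8], [441.6, 253.2], [440.1, 248.7]] ball [434.64485823 234.92694697] hole [436.75468447 241.06529819]
```

View pics/hover2.png

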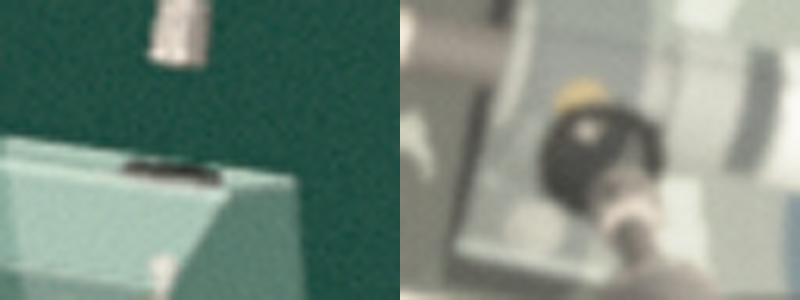

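Run:
```python
from h import *
t=cam("top");p,R=now()
t0=cv2.imread("pics/top0.png")[:,:,::-1].astype(int)
d=np.abs(t["img"].astype(int)-t0).sum(2)
print("cols",list(range(430,452)))
for v in range(236,260):print(v,*["%3d"%x for x in d[v,430:452]])
print(p)
for off in (.1337,.139):
    c=p+R.apply([0,0,off]);M=R.as_matrix();a=np.linspace(0,6.28,73)
    for r,o in((.0095,c),(.0095,c-.022*M[:,2])):
        q=np.array([proj(t,o+r*(np.cos(x)*M[:,0]+np.sin(x)*M[:,1])) for x in a]);print(off,q.min(0).round(1),q.max(0).round(1))
```

```text
cols [430, 431, 432, 433, 434, 435, 436, 437, 438, 439, 440, 441, 442, 443, 444, 445, 446, 447, 448, 449, 450, 451]
236  11   4   2   4   9   6   3   3  13  11   5   3   2   2   4  17   1   2  10   7   5   3
237   4   3  10   8  12   1  12  17   9   4   4   6   9   7   2   6   4   6   1   0  10   6
238  10   3   4  10   1   8   3   2  12   2   7   8   6   9  14   8  22   9   5   5   3  12
239   7   3  12   2  11   9  23   5   4   8   6  11   3  11  10  19  16   8   9   8   3   7
240  14  15   5   7   8   6   4   2  12  12   7   5   1   4   7  15   4   6  10   7   9   3
241  10   6  11   3   8  11  11   9  18  35  41  42  44  32  26  10   7   5   8   5   8  11
242  21  14  10  11   8   2  16  25  34  54  77  94 106 104  98  31   1  14   5   2   8   2
243  42  16  10  15  21   5  38  38  36  57  90 122 149 183 170  91  26   4   9   3   4   3
244  33  26  20  10   0  28  38  34  14  34  89 135 191 221 202 126  29   3   8   3   3   7
245  46  35  21   6   6  39  41  20  19  68 124 186 220 231 203 108  34   4   0   4   0   2
246  33  35  20  15   4  48  56  63  78 149 226 284 300 274 183 
[... 699 characters left out ...]
  31  66 118 171 222 239 193 169 146 102  55  25   7   9   4   7
255   7  14  11   5   7  11  13  35  79 111 191 222 211 169 141 130 112  69  43  32  30  17
256   3   8  11   7   3  16   3  10  41  65 146 205 201 170 151 153 166 141 107  92  88  53
257   2   4   5   1   2   3  12   7  31  69 133 167 165 138 125 159 202 206 168 155 144 113
258   1   3  11  17   4   6  16  33  75 120 140 169 176 150 139 174 224 225 202 190 176 158
259   0   6   3   8   2   4  16  52 131 159 179 203 217 214 205 224 241 255 235 223 202 189
[ 0.4217484  -0.09866542  0.3043921 ]
0.1337 [434.4 243.7] [445.7 254. ]
0.1337 [435.8 248.1] [447.3 258.6]
0.139 [434.  242.7] [445.3 253. ]
0.139 [435.4 247.1] [446.9 257.5]
```

Relative to the TCP prediction, the coupler sits about 1.4 px further on in the top view, and extrapolating its axis passes 1–1.5 mm to the -y side of the ball. I'll shift by tool x +0.12 and y -0.2 cm, then go down the axis into the hole.

Request:
send_rows([
  [[0.12,-0.2,0,0.003,0,0,-1],[0,0,0,0,0,0,-1],[0,0,0.8,0,0,0,-1],[0,0,0.8,0,0,0,-1],[0,0,0.8,0,0,0,-1],[0,0,0.8,0,0,0,-1],[0,0,0,0,0,0,-1],[0,0,0,0,0,0,-1],[0,0,0,0,0,0,-1]],
])

```text
time: 9.43
eef_pos: [0.4358, -0.1007, 0.2753]
tcp_rot: [0.757, 0.601, 0.16, 0.202]
contact_force: [0.2, 0.2, -3.6]
opening: 0.373
finger_force: 102.9
```

```bash
sed -i 's/^B=.*/B=np.array([.5230,-.1206,.120])/' h.py
python3 - <<'E'
from h import *
rep()
p,R=now();s,t=cam("scene"),cam("top")
for c,n in((s,"s"),(t,"t")):
    print(n,[proj(c,p+R.apply([0,0,z])).round(1).tolist() for z in(.061,.117,.139)])
f=lambda i,x,y,w=64,h=48:cv2.resize(i["img"][y:y+h,x:x+w,::-1],(400,300),interpolation=2)
cv2.imwrite("pics/in.png",np.hstack([f(s,190,200),f(t,405,215)]))
E
```

```text
p [ 0.4358 -0.1007  0.2753] along 0.1792 perp [ 0.0001 -0.0003  0.0001] tilt err 0.1 F [ 0.2  0.2 -3.6] Fax -3.2
s [[222.9, 184.3], [220.4, 209.3], [219.4, 219.1]]
t [[441.7, 258.6], [437.8, 247.1], [436.4, 243.0]]
```

View pics/in.png

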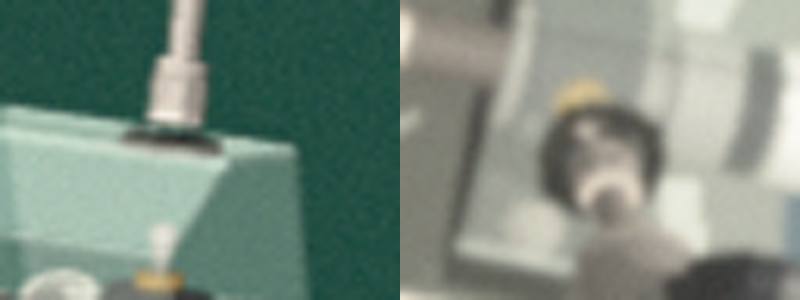

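The mouth is right at the ring: scene mouth (218.5,220), ring centre (217.6,222.9). In the top view the coupler is inside the ring outline to about 1 mm. I'll shift slightly to -y and go on into the hole.

Request:
send_rows([
  [[-0.1,0.05,0,0,0,0,-1],[0,0,0.5,0,0,0,-1],[0,0,0.5,0,0,0,-1],[0,0,0.5,0,0,0,-1],[0,0,0.5,0,0,0,-1],[0,0,0,0,0,0,-1],[0,0,0,0,0,0,-1],[0,0,0,0,0,0,-1]],
])

```text
time: 10.52
eef_pos: [0.4457, -0.104, 0.258]
tcp_rot: [0.757, 0.601, 0.16, 0.202]
contact_force: [-0.0, 0.4, -4.7]
opening: 0.377
finger_force: 102.9
```

Run:
```python
from h import *
rep()
s,t=cam("scene"),cam("top")
f=lambda i,x,y,w=48,h=36:cv2.resize(i["img"][y:y+h,x:x+w,::-1],(400,300),interpolation=2)
cv2.imwrite("pics/in2.png",np.hstack([f(s,195,212),f(t,415,222)]))
```

```text
p [ 0.4457 -0.104   0.258 ] along 0.159 perp [ 0.0002 -0.0014  0.0003] tilt err 0.11 F [-0.   0.4 -4.7] Fax -4.0
```

View pics/in2.png

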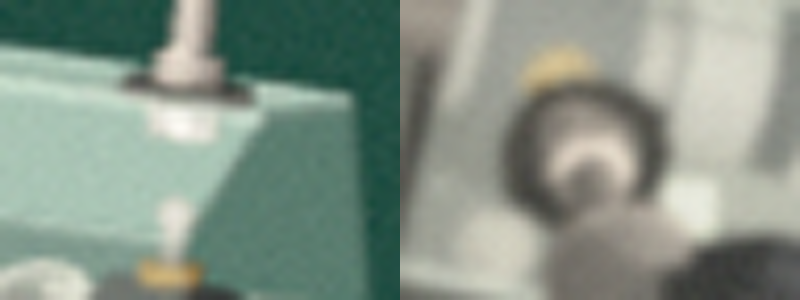

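The coupler has passed through the hole without force. In the scene view the mouth at crop (182,137) points straight at the ball at (174,212), about 20 mm away. Advancing to the ball.

Request:
send_rows([
  [[0,0,0.4,0,0,0,-1],[0,0,0.4,0,0,0,-1],[0,0,0.4,0,0,0,-1],[0,0,0.3,0,0,0,-1],[0,0,0.2,0,0,0,-1],[0,0,0,0,0,0,-1],[0,0,0,0,0,0,-1]],
])

```text
time: 11.5
eef_pos: [0.4539, -0.1059, 0.2431]
tcp_rot: [0.757, 0.601, 0.16, 0.202]
contact_force: [-0.4, 0.2, -3.6]
opening: 0.37
finger_force: 102.9
```

```bash
python3 -c "
from h import *
rep()"
```

```text
p [ 0.4539 -0.1059  0.2431] along 0.1419 perp [ 0.     -0.0013  0.0002] tilt err 0.13 F [-0.4  0.2 -3.6] Fax -2.9
```

Request:
send_rows([
  [[0,0,0.2,0,0,0,-1],[0,0,0.2,0,0,0,-1],[0,0,0,0,0,0,-1]],
])

```text
time: 11.88
eef_pos: [0.4558, -0.1062, 0.2393]
tcp_rot: [0.757, 0.601, 0.16, 0.202]
contact_force: [-0.7, 0.3, -3.5]
opening: 0.376
finger_force: 102.9
```

Request:
send_rows([
  [[0,0,0.2,0,0,0,-1],[0,0,0.1,0,0,0,-1],[0,0,0,0,0,0,-1]],
])

```text
time: 12.25
eef_pos: [0.4576, -0.1068, 0.2375]
tcp_rot: [0.757, 0.601, 0.161, 0.202]
contact_force: [-1.3, 0.1, 0.0]
opening: 0.376
finger_force: 103.1
```

```bash
python3 -c "
from h import *
rep()"
```

```text
p [ 0.4576 -0.1068  0.2375] along 0.1351 perp [ 0.0005 -0.0015  0.0005] tilt err 0.07 F [-1.3  0.1  0. ] Fax 0.7
```

Request:
send_rows([
  [[0,0,0.2,0,0,0,-1],[0,0,0.1,0,0,0,-1],[0,0,0,0,0,0,-1]],
])

```text
time: 12.62
eef_pos: [0.4588, -0.1071, 0.2337]
tcp_rot: [0.757, 0.601, 0.16, 0.202]
contact_force: [3.2, 0.3, -4.2]
opening: 0.375
finger_force: 102.8
```

Request:
send_rows([
  [[0,0,0.2,0,0,0,-1],[0,0,0.1,0,0,0,-1],[0,0,0,0,0,0,-1]],
])

```text
time: 13.0
eef_pos: [0.4602, -0.1074, 0.2313]
tcp_rot: [0.757, 0.601, 0.16, 0.202]
contact_force: [3.1, -0.4, -5.0]
opening: 0.373
finger_force: 102.7
```

```bash
python3 -c "
from h import *
rep()"
```

```text
p [ 0.4602 -0.1074  0.2313] along 0.1285 perp [-0.0002 -0.0013  0.    ] tilt err 0.14 F [ 3.1 -0.4 -5. ] Fax -5.8
```

Request:
send_rows([
  [[0,0,0.2,0,0,0,-1],[0,0,0.1,0,0,0,-1],[0,0,0,0,0,0,-1]],
])

```text
time: 13.38
eef_pos: [0.4615, -0.1077, 0.2304]
tcp_rot: [0.756, 0.601, 0.16, 0.202]
contact_force: [-6.4, 2.2, 5.1]
opening: 0.375
finger_force: 104.0
```

Request:
send_rows([
  [[0,0,0.2,0,0,0,-1],[0,0,0,0,0,0,-1],[0,0,0,0,0,0,-1]],
])

```text
time: 13.75
eef_pos: [0.4625, -0.1079, 0.2288]
tcp_rot: [0.756, 0.601, 0.16, 0.202]
contact_force: [-7.0, 2.9, 5.2]
opening: 0.379
finger_force: 104.0
```

Run:
```python
from h import *
rep()
s,t=cam("scene"),cam("top")
f=lambda i,x,y,w=64,h=48:cv2.resize(i["img"][y:y+h,x:x+w,::-1],(400,300),interpolation=2)
cv2.imwrite("pics/snap.png",np.hstack([f(s,190,200),f(t,405,215)]))
```

```text
p [ 0.4625 -0.1079  0.2288] along 0.1252 perp [ 0.0004 -0.0014  0.0004] tilt err 0.19 F [-7.   2.9  5.2] Fax 8.3
```

View pics/snap.png

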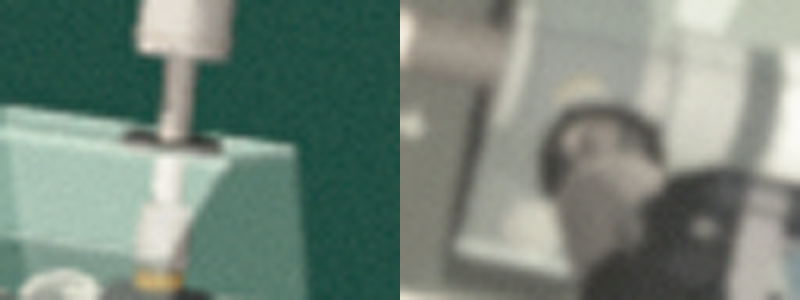

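The coupler is on the nipple, with its mouth just above the brass base at scene crop (160,272). The force is axial at about 11.6 N, so it has snapped on and the nose spring is engaged. Now the main push.

Request:
send_rows([
  [[0,0,0.2,0,0,0,-1],[0,0,0.2,0,0,0,-1],[0,0,0.2,0,0,0,-1],[0,0,0,0,0,0,-1],[0,0,0,0,0,0,-1]],
])

```text
time: 14.48
eef_pos: [0.4654, -0.1086, 0.224]
tcp_rot: [0.756, 0.602, 0.16, 0.202]
contact_force: [-8.2, 2.7, 7.7]
opening: 0.373
finger_force: 104.2
```

```bash
python3 -c "
from h import *
rep()"
```

```text
p [ 0.4654 -0.1086  0.224 ] along 0.1195 perp [ 0.0006 -0.0015  0.0005] tilt err 0.19 F [-8.2  2.7  7.7] Fax 11.0
```

Request:
send_rows([
  [[0,0,0.1,0,0,0,-1],[0,0,0,0,0,0,-1],[0,0,0,0,0,0,-1]],
])

```text
time: 14.85
eef_pos: [0.4659, -0.1087, 0.2232]
tcp_rot: [0.756, 0.602, 0.16, 0.202]
contact_force: [-7.9, 2.0, 8.0]
opening: 0.374
finger_force: 104.3
```

```bash
python3 -c "
from h import *
rep()"
```

```text
p [ 0.4659 -0.1087  0.2232] along 0.1185 perp [ 0.0006 -0.0015  0.0005] tilt err 0.19 F [-7.9  2.   8. ] Fax 11.0
```

Request:
send_rows([
  [[0,0,0.08,0,0,0,-1],[0,0,0,0,0,0,-1],[0,0,0,0,0,0,-1]],
])

```text
time: 15.22
eef_pos: [0.4663, -0.1088, 0.2225]
tcp_rot: [0.756, 0.602, 0.16, 0.202]
contact_force: [-9.2, 2.3, 7.5]
opening: 0.37
finger_force: 104.3
```

```bash
python3 -c "
from h import *
rep()"
```

```text
p [ 0.4663 -0.1088  0.2225] along 0.1178 perp [ 0.0006 -0.0015  0.0005] tilt err 0.19 F [-9.2  2.3  7.5] Fax 11.2
```

Request:
send_rows([
  [[0,0,0.06,0,0,0,-1],[0,0,0,0,0,0,-1],[0,0,0,0,0,0,-1]],
])

```text
time: 15.6
eef_pos: [0.4666, -0.1089, 0.2221]
tcp_rot: [0.756, 0.602, 0.16, 0.202]
contact_force: [-9.2, 1.6, 8.7]
opening: 0.378
finger_force: 104.4
```

```bash
python3 -c "
from h import *
rep()"
```

```text
p [ 0.4666 -0.1089  0.2221] along 0.1172 perp [ 0.0006 -0.0015  0.0006] tilt err 0.19 F [-9.2  1.6  8.7] Fax 12.2
```

Request:
send_rows([
  [[0,0,0.06,0,0,0,-1],[0,0,0,0,0,0,-1],[0,0,0,0,0,0,-1]],
])

```text
time: 15.98
eef_pos: [0.4668, -0.1089, 0.2216]
tcp_rot: [0.756, 0.602, 0.16, 0.202]
contact_force: [-8.6, 3.0, 8.1]
opening: 0.375
finger_force: 104.4
```

```bash
python3 -c "
from h import *
rep()"
```

```text
p [ 0.4668 -0.1089  0.2216] along 0.1166 perp [ 0.0006 -0.0015  0.0006] tilt err 0.19 F [-8.6  3.   8.1] Fax 11.6
```

Request:
send_rows([
  [[0,0,0.06,0,0,0,-1],[0,0,0,0,0,0,-1],[0,0,0,0,0,0,-1]],
])

```text
time: 16.35
eef_pos: [0.4671, -0.109, 0.2211]
tcp_rot: [0.756, 0.602, 0.16, 0.202]
contact_force: [-9.7, 2.1, 7.8]
opening: 0.375
finger_force: 104.4
```

```bash
python3 -c "
from h import *
rep()"
```

```text
p [ 0.4671 -0.109   0.2211] along 0.1161 perp [ 0.0007 -0.0015  0.0006] tilt err 0.19 F [-9.7  2.1  7.8] Fax 11.7
```

Request:
send_rows([
  [[0,0,0.06,0,0,0,-1],[0,0,0,0,0,0,-1],[0,0,0,0,0,0,-1]],
])

```text
time: 16.73
eef_pos: [0.4674, -0.109, 0.2206]
tcp_rot: [0.756, 0.602, 0.16, 0.202]
contact_force: [-9.5, 2.0, 7.9]
opening: 0.378
finger_force: 104.4
```

Run:
```python
from h import *
rep()
s=cam("scene");d=s["img"].astype(int)
f=lambda i,x,y,w=64,h=48:cv2.resize(i["img"][y:y+h,x:x+w,::-1],(800,600),interpolation=2)
cv2.imwrite("pics/end.png",f(s,190,200))
b=lambda im,u:im[200:225,u].astype(int).sum(1)
a=cv2.imread("pics/snap.png")
print([int(x) for x in d[200:226,219].sum(1)]);print([int(x) for x in d[200:226,216].sum(1)])
```

```text
p [ 0.4674 -0.109   0.2206] along 0.1155 perp [ 0.0007 -0.0015  0.0006] tilt err 0.19 F [-9.5  2.   7.9] Fax 11.7
[654, 652, 653, 641, 648, 648, 639, 626, 627, 621, 592, 583, 589, 489, 434, 439, 443, 429, 411, 401, 386, 386, 303, 359, 518, 615]
[666, 667, 663, 662, 662, 664, 664, 665, 663, 652, 619, 643, 651, 467, 340, 363, 380, 394, 410, 420, 462, 463, 377, 399, 547, 701]
```

View pics/end.png

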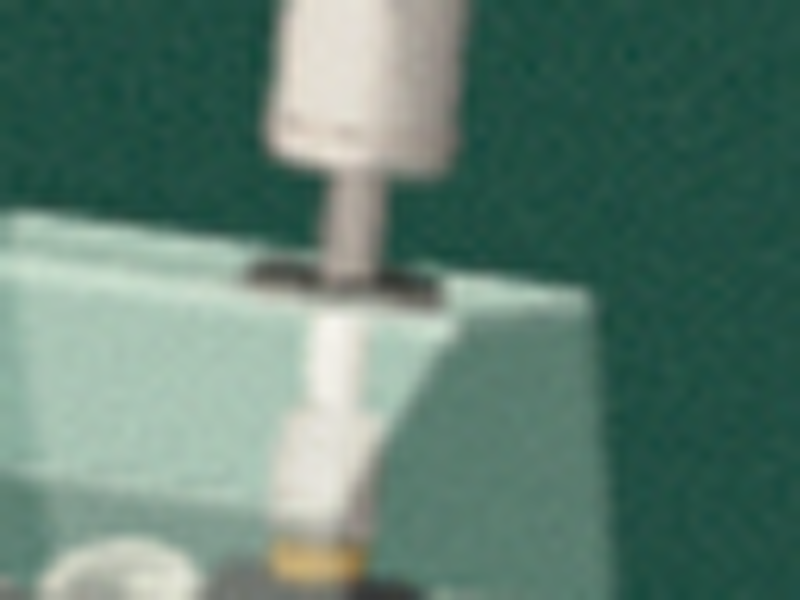

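The barrel end is at v=213.6, about 21 mm above the ring at 222.8, and the coupler is down on the brass base, so the nose is about 11 mm in. One more small step to check for the end stop.

Request:
send_rows([
  [[0,0,0.05,0,0,0,-1],[0,0,0,0,0,0,-1],[0,0,0,0,0,0,-1]],
])

```text
time: 17.15
eef_pos: [0.4677, -0.1091, 0.2202]
tcp_rot: [0.756, 0.602, 0.16, 0.202]
contact_force: [-9.6, 2.8, 9.0]
opening: 0.378
finger_force: 104.6
```

```bash
python3 -c "
from h import *
rep()"
```

```text
p [ 0.4677 -0.1091  0.2202] along 0.1151 perp [ 0.0007 -0.0015  0.0006] tilt err 0.19 F [-9.6  2.8  9. ] Fax 12.8
```

Request:
send_rows([
  [[0,0,0.05,0,0,0,-1],[0,0,0,0,0,0,-1],[0,0,0,0,0,0,-1]],
])

```text
time: 17.52
eef_pos: [0.4679, -0.1091, 0.2202]
tcp_rot: [0.756, 0.602, 0.16, 0.202]
contact_force: [-12.6, 3.6, 12.3]
opening: 0.377
finger_force: 104.9
```

```bash
python3 -c "
from h import *
rep()"
```

```text
p [ 0.4679 -0.1091  0.2202] along 0.115 perp [ 0.0009 -0.0015  0.0007] tilt err 0.2 F [-12.6   3.6  12.3] Fax 17.2
```

The force jumped to about 20 N, so that is the end stop. I'll back off a hair and hand in.

Request:
send_rows([
  [[0,0,-0.06,0,0,0,-1],[0,0,0,0,0,0,-1],[0,0,0,0,0,0,-1]],
])

```text
time: 17.9
eef_pos: [0.4677, -0.1091, 0.2203]
tcp_rot: [0.756, 0.602, 0.16, 0.202]
contact_force: [-9.6, 2.2, 9.4]
opening: 0.37
finger_force: 104.8
```

```bash
python3 -c "
from h import *
rep();print(ctrl.sign_off())"
```

```text
p [ 0.4677 -0.1091  0.2203] along 0.1151 perp [ 0.0007 -0.0015  0.0006] tilt err 0.18 F [-9.6  2.2  9.4] Fax 13.1
the job is handed in; nothing more can be done
None
```

Done and handed in at about 18 s: the coupler is snapped onto the tilted nipple through the guard hole, and the gun is still gripped with its nose held in, just short of its end stop by the force readings (about 16 N).

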